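Clamp the copper test bar to a high-current test terminal with its U-bolt

ROBOT

A 6-joint arm with a two-finger parallel gripper is mounted at the origin on the work surface. World frame = base frame: x ahead of the robot, y to its left, z up, the work surface at z = 0. Lengths are in m, angles in rad, forces in N, time in s.
With the tool pointing down it reaches from about 0.275 to 0.775 m from the base axis. Payload 14.6 kg.
Tool frame: the origin (TCP) lies at the very end of the fingers, on their centre line; the grasp point (between the pads) lies 19 mm behind it; z points along the fingers, y is the line along which they close (so a half turn about z gives the same grasp; the last joint's range is limited). The gripper opens to 85 mm and grips with 20 to 120 N. Pads are 22 mm wide; open, the fingers measure 114 mm over their backs; the gripper's body (76 mm by 85 mm) begins 54 mm behind the grasp point. The pads swing forward as they close: fully open they stand 13 mm farther back than shut.
Start: joints at [1.181, 0.263, -0.048, 1.259, 0, 1.415], TCP at [0.122, 0.511, 0.231] pointing down, gripper open.
Joint ranges: [-2.65, 2.65], [-0.89, 1.7], [-1.18, 1.37], [-2.13, 2.11], [-1.35, 1.29], [-3.14, 3.14]. Speed limits (rad/s): [1.89, 1.89, 2.57, 2.79, 3.14, 3.14].

INTERFACE

Orientations are given as a unit quaternion [w, x, y, z].
In Python, from bench import arm gives the robot as it stands.
- The arm moves only by the shell command python3 -m crank 'ROWS' [FORCE]. ROWS is JSON, a list of rows, each an object of numbers: "hand": the opening, from -1 (shut) to 1 (fully open), so that 0 is half open; "tx", "ty", "tz": the shift along the tool's x, y, z in cm; "wx", "wy", "wz": the turn, a rotation vector about the tool's x, y, z in rad. In form: [{"hand": .., "tx": .., "ty": .., "tz": .., "wx": .., "wy": .., "wz": ..}, ...]. A call has 1 to 5 rows; each row shifts and turns the commanded pose from where the row before left it, along the tool's axes as they then stand; what a row does not reach is not made up. A row lasts 1/10 s, in which the tool goes at most 50 mm and 8.59 degrees, less where a joint would pass 70% of its speed; a pose out of reach is approached as far as the arm can. A call is refused whole if a number of a shift passes 5 or a number of a turn 0.15, either way. A call with a gripper value outside its range is refused whole. The fingers move at their own pace and stop on an object; FORCE is the grip in N (left out, the last holds). Time passes only in rows, so rows that do not move let the fingers close. It gives the time, the measured TCP pose, the force, the opening and the grip force at its end, in the units of the state.
- arm.read_state(): the state, without advancing time (a new reading comes with each control period).
- arm.camera(name): name is "scene" or "top" or "wrist"; returns (picture, depth): 480x640x3 uint8, red, green, blue; 480x640 float32, m along the optical axis (not along the pixel's ray), 0 where there is no reading.
- arm.get_calibration(name): a dict with "fx", "fy", "cx", "cy" (pixels), "R" (3x3) and "t" (3): a world point X has camera coordinates R X + t; the wrist camera has in their place "tool_from_camera" (4x4, takes a point from camera to tool coordinates, whose origin is the TCP and whose axes are the flange's). Camera axes: x right, y down, z forward; pixel columns grow to the right and rows downward; lengths in m; the calibration is good to about 2 mm. A picture is of the moment at which its call begins: read the wrist's pose just before it. get_calibration takes no time and is no camera call.
- arm.finish_job(): hands the job in; it is judged then, once.
The state is a dict: "t": time; "q": joint angles; "qd": joint speeds; "joint_efforts": joint torques, N m; "tool_pos": TCP position; "orientation": TCP orientation; "contact_force": force on the tool from outside, world axes, zero at the start; "torque": the same for the moment, N m; "finger_gap": finger opening in m; "gripper_force": force on a finger pad.
Only numpy, scipy, OpenCV 4.12 (cv2) and the standard library are available. Lean on these libraries where they do the work, as an engineer would, in place of code of your own. Each camera call takes 0.05 s, during which the arm holds its last target. There are 200 camera calls.

TASK

Connect the copper test bar to the high-current terminal: push the bar along its V-saddles until its plain round end is fully home against the end stop; then take the bright silver U-bolt off the hanging rail and lower it - do not let it drop - astride the bar, both legs through the two holes in the terminal plate, until its bow rests on the bar, square and upright. Let go, leave the bar home against the stop, and leave the other U-bolts hanging and everything else on the bench where it is; the nuts come later.

Things in the scene. Friction and masses are not known exactly. Their poses are not given: they have to be found in the camera images.
- terminal: Fixed terminal: black base 100 x 235 mm, white insulators, tinned plate 90 x 215 x 8 mm (top 65 mm up, 45 mm free below, y -100 to +115 mm), brass V-saddles 16 mm long, 46 mm wide, 29 mm high on it at y -75 and +45, end stop 60 mm wide, 55 mm above the plate, face at y +100. Origin: on the bench under the midpoint of the holes (x -24 and +24, y 0). y: the way the bar is pushed, to the stop; z up.
- seat (a point): Point on the top face of the terminal plate midway between the two holes (65 mm above the bench, under the bar); axes as terminal.
- hole0 (a point): Centre, at the plate's top face, of the hole at x = -24 mm of the terminal: round, 11.5 mm wide, chamfered, right through the 8 mm plate.
- hole1 (a point): The same for the hole at x = +24 mm.
- stop (a point): Centre of the face of the end stop, on the axis of the bar lying in the saddles (95 mm above the bench, y = +100 mm of the terminal); axes as terminal.
- bar: Copper bar, about 0.55 kg, loose in the V-saddles, axis 95 mm above the bench, end 20 to 42 mm short of the stop; slides with a few newtons, under 10. Round part 36 mm diameter, 190 mm long, then a flat palm 40 mm wide, 8 mm thick. Origin: centre of the plain end face, which goes to the stop; y runs along the axis out of that face, so the palm is at y -190 to -240 mm; z up.
- palm_end (a point): Centre of the end face of the bar's palm (y = -240 mm of the bar): the face to push on, 40 mm wide and 8 mm high, with nothing under it but the bench and low clutter.
- rail: Grey base plate 250 x 75 mm fixed to the bench, uprights at x -110 and +110 mm, carrying a 12 mm round rail along x, its top 121 mm above the bench; on the left or right of the bench. Origin: on the bench under the rail's middle. The three U-bolts hang astride it about 50 mm apart in any order, roughly square to it.
- ubolt: U-bolt to fit: bright silver 8 mm rod, middle size, 80 g; legs 48 mm apart centre to centre, 56 mm outside. Origin: underside of the bow at its crown (crown top 8 mm above it); z up; legs at x -24 and +24 mm, straight from z -20 to round tips at z -80; y square to its plane. Hanging, its tips are 41 mm above the bench. Seated on the bar, its origin is 48 mm above the plate.
- ubolt_small: Brass-yellow U-bolt, legs 34 mm apart: too small, leave it hanging. Origin as for ubolt.
- ubolt_large: Black U-bolt, legs 62 mm apart (70 mm outside): too large, leave it hanging. Origin as for ubolt.
- transformer: Blue boxed transformer, fixed, 150 (x) x 95 x 105 mm with orange terminal caps up to 125 mm; stands on the side of the bench opposite the rail. Origin: centre of its underside.
- bottle: White bottle of contact cleaner, yellow label, red cap, 52 mm diameter, 170 mm tall, standing; changes places with the jar. Origin: centre of its underside. Leave alone.
- jar: White jar with a black lid, 50 mm diameter, 60 mm tall. Origin: centre of its underside. Leave alone.
- spanner: Steel spanner, 170 mm long, lying beyond the terminal. Leave alone.
- cap: Orange terminal cap 26 x 34 x 18 mm on the bench near the palm. Leave alone.
- nut_tray: Grey open tray 60 x 90 x 28 mm with nuts and washers, in front of the terminal. Leave alone.
- ring_ct: Grey ring, 76 mm outside diameter, 32 mm high, lying flat beyond the terminal. Leave alone.
Mind the look-alikes: they are no part of the job. What is shaped like the ubolt but red is not meant. Several things have the shape of the bar; the one meant has the colours described above.

How it is judged:
By the outcome, as a careful person would: the job done as asked, in the order asked, and still so for the second after the job is handed in, with the robot touching nothing.
It also fails if it takes over 58 s, if anything falls off the work surface, if the arm or the gripper's body presses on something with over 40 N, if the wrist force passes 120 N, or if a joint passes its speed limit or range.

## Working session

There is one attempt and no reset: what is moved stays moved. The work goes in short steps, Python scripts to look and compute and a shell command to move; the robot and the scene stay as the last step left them, time stands still between calls to the robot, and variables do not carry over. Pictures are saved under pics/ and viewed, at most 14 in all, crops included, and the job is handed in when it is done.

```bash
mkdir -p pics; ls; cat > h.py <<'E'
import numpy as np, cv2
from bench import arm
def shot(n,f=None):
    s=arm.read_state(); p,d=arm.camera(n); 
    if f: cv2.imwrite('pics/'+f,p[:,:,::-1])
    return s,p,d
def Rq(q):
    w,x,y,z=q
    from scipy.spatial.transform import Rotation as R
    return R.from_quat([x,y,z,w]).as_matrix()
def cam(n,s=None):
    c=arm.get_calibration(n)
    if n=='wrist':
        T=np.array(c['tool_from_camera']); Rw=Rq(s['orientation'])
        R=Rw@T[:3,:3]; o=Rw@T[:3,3]+s['tool_pos']
    else:
        R=np.array(c['R']).T; o=-R@np.array(c['t'])
    return c,R,o
def ray(n,uv,s=None):
    c,R,o=cam(n,s); uv=np.atleast_2d(uv).astype(float)
    d=np.c_[(uv[:,0]-c['cx'])/c['fx'],(uv[:,1]-c['cy'])/c['fy'],np.ones(len(uv))]@R.T
    return o,d
def plane(n,uv,z,s=None):
    o,d=ray(n,uv,s); return o+d*((z-o[2])/d[:,2])[:,None]
def cloud(n,dep,s=None):
    v,u=np.mgrid[:480,:640]; o,d=ray(n,np.c_[u.ravel(),v.ravel()],s)
    return (o+d*dep.ravel()[:,None]).reshape(480,640,3)
E
python3 - <<'E'
from h import *
s,p,d=shot('top','top1.png'); np.savez('top1.npz',p=p,d=d)
s,p,d=shot('scene','scene1.png'); np.savez('scene1.npz',p=p,d=d)
print(s)
for n in('top','scene'): print(n,cam(n)[2],arm.get_calibration(n)['fx'])
print(arm.get_calibration('wrist'))
E
```

```text
pics
{'t': 0.05, 'q': array([ 1.18069102e+00,  2.63539192e-01, -4.89426553e-02,  1.25940549e+00,
        6.27398462e-06,  1.41549679e+00]), 'qd': array([ 0.00176474, -0.00141339, -0.00197892, -0.00260261, -0.00014524,
       -0.00121434]), 'joint_efforts': array([ 6.55351803e-03, -6.39225769e+01,  3.85499024e+01,  9.43262101e-03,
       -6.18719446e-05, -7.52292181e-06]), 'tool_pos': array([0.12203919, 0.51033211, 0.23081457]), 'orientation': array([-1.49944207e-04,  1.17133350e-01,  9.93116046e-01, -5.24500250e-04]), 'contact_force': array([ 0.2113897 ,  0.42907452, -0.06220501]), 'torque': array([0.02586581, 0.02947682, 0.00494847]), 'gripper_force': 0.0, 'finger_gap': 0.08539916871302511}
top [0.37373445 0.00232096 1.55673591] 624.8768828103385
scene [ 1.20349191 -0.40085532  0.7457229 ] 561.9752225421081
{'fx': 364.5836068707226, 'fy': 364.5836068707226, 'cx': 318.4764017031197, 'cy': 236.66449262477403, 'tool_from_camera': array([[ 5.67830175e-04, -9.51032239e-01, -3.09091181e-01,
         7.97779575e-02],
       [ 9.99999001e-01,  9.40006611e-04, -1.05518049e-03,
         3.99713465e-04],
       [ 1.29405842e-03, -3.09090273e-01,  9.51031823e-01,
        -1.42267525e-01],
       [ 0.00000000e+00,  0.00000000e+00,  0.00000000e+00,
         1.00000000e+00]])}
```

View pics/top1.png

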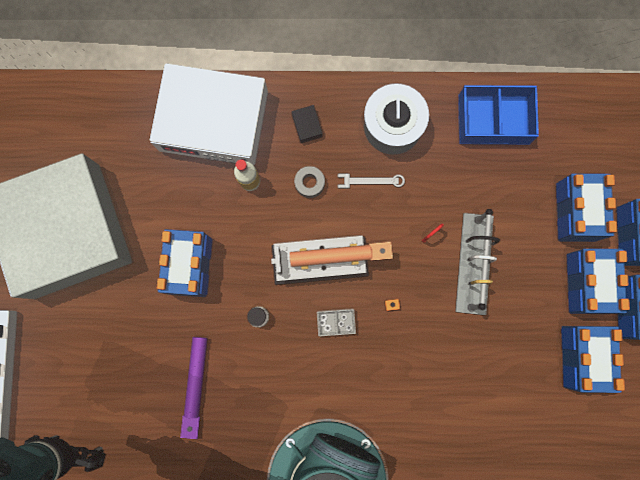

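View pics/scene1.png

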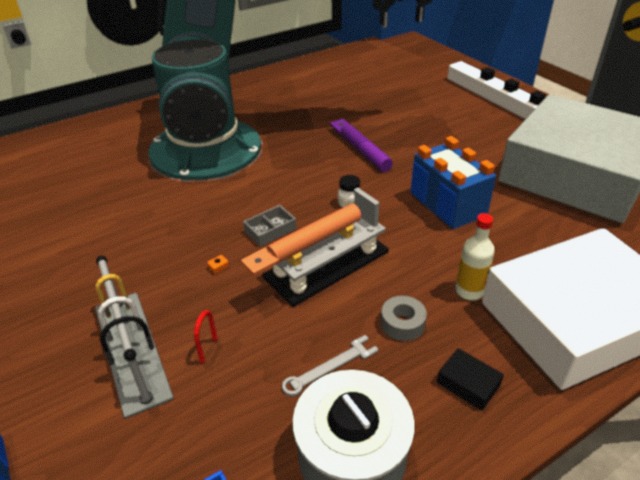

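The top view shows the copper bar from the palm end at (393,250) to the stop at (282,262). The rail runs along column ~488, with the U-bolts black (483,238), silver (482,259) and brass (480,282). The arm will push in world +y.

```bash
python3 - <<'E'
from h import *
z=np.load('top1.npz');p,d=z['p'],z['d']
X=cloud('top',d); hsv=cv2.cvtColor(p,cv2.COLOR_RGB2HSV)
r=np.s_[225:290,265:400]
P=X[r];H=hsv[r]
cop=(H[...,0]<16)&(H[...,1]>90)&(H[...,2]>120)&(P[...,2]>.07)
q=P[cop];print('cop',cop.sum(),q.min(0),q.max(0))
c=q[:,:2].mean(0);u,s,vt=np.linalg.svd(q[:,:2]-c);ax=vt[0]*np.sign(vt[0][1]);t=(q[:,:2]-c)@ax
print('axis',ax,'yaw of +y (deg from world y)',np.degrees(np.arctan2(-ax[0],ax[1])),'ends',c+ax*t.min(),c+ax*t.max())
pts=np.argwhere(cop);
for lo,hi in((.055,.075),(.105,.14)):
    m=((P[...,2]>lo)&(P[...,2]<hi)&(H[...,1]<70)).astype(np.uint8)
    m=cv2.morphologyEx(m,cv2.MORPH_OPEN,np.ones((2,2)))
    q=P[m>0];rc=cv2.minAreaRect(q[:,:2].astype(np.float32)*1000);print(lo,m.sum(),rc,q[:,2].mean()); print(cv2.boxPoints(rc))
r=np.s_[205:320,450:505]
P=X[r];m=(P[...,2]>.1)&(P[...,2]<.16)
q=P[m];print('rail',m.sum(),q.min(0),q.max(0))
m2=m&(P[...,2]<.126);q=P[m2];f=np.polyfit(q[:,1],q[:,0],1);print(np.median(q,0))
c=q[:,:2].mean(0);u,s,vt=np.linalg.svd(q[:,:2]-c,full_matrices=False);print(c,vt[0])
for name,(cx,cy) in dict(black=(483,238),silver=(482,259),brass=(480,282)).items():
    w=np.s_[cy-8:cy+9,cx-18:cx+18];q=X[w][(X[w][...,2]>.095)&(X[w][...,2]<.15)]
    print(name,q[np.argsort(-q[:,2])[:6]].round(3).tolist())
E
```

```text
cop 1431 [ 0.37373445 -0.14410185  0.08655693] [0.56518493 0.09331896 1.55673591]
axis [-0.12733256  0.99186008] yaw of +y (deg from world y) 7.315477945862421 ends [ 0.54682716 -0.14428077] [0.51644941 0.09234746]
0.055 1901 ((473.9670104980469, 17.387969970703125), (202.6654815673828, 224.0098419189453), 7.253164768218994) 0.0681795883467087
[[ 359.30408  115.70297]
 [ 387.58618 -106.51432]
 [ 588.62994  -80.92703]
 [ 560.34784  141.29025]]
0.105 119 ((451.86566162109375, 76.63638305664062), (212.7969207763672, 35.02228927612305), 34.22015380859375) 0.12333768066905558
[[354.0388    31.280293]
 [373.7344     2.320961]
 [549.6925   121.99248 ]
 [529.99695  150.95181 ]]
rail 752 [ 0.40871789 -0.39501231  0.10052553] [ 0.64243244 -0.33149947  0.13223732]
[ 0.52810382 -0.35720252  0.11768782]
[ 0.52574327 -0.35723342] [-0.99508266  0.09904796]
black [[0.573, -0.37, 0.132], [0.571, -0.359, 0.132], [0.571, -0.357, 0.13], [0.574, -0.366, 0.129], [0.574, -0.359, 0.129], [0.574, -0.368, 0.129]]
silver [[0.525, -0.358, 0.131], [0.527, -0.356, 0.13], [0.527, -0.353, 0.13], [0.527, -0.36, 0.13], [0.525, -0.363, 0.128], [0.525, -0.374, 0.128]]
brass [[0.474, -0.352, 0.132], [0.474, -0.347, 0.131], [0.47, -0.356, 0.131], [0.47, -0.352, 0.129], [0.472, -0.364, 0.129], [0.475, -0.359, 0.129]]
```

```bash
python3 - <<'E'
import cv2,numpy as np
p=cv2.imread('pics/top1.png')
a=cv2.resize(p[220:300,260:400],None,fx=5,fy=5,interpolation=cv2.INTER_CUBIC)
b=cv2.resize(p[200:320,450:510],None,fx=400/120,fy=400/120,interpolation=cv2.INTER_CUBIC)
cv2.imwrite('pics/crop1.png',np.hstack([a[:,:590],b]))
E
```

```text
(no output)
```

View pics/crop1.png

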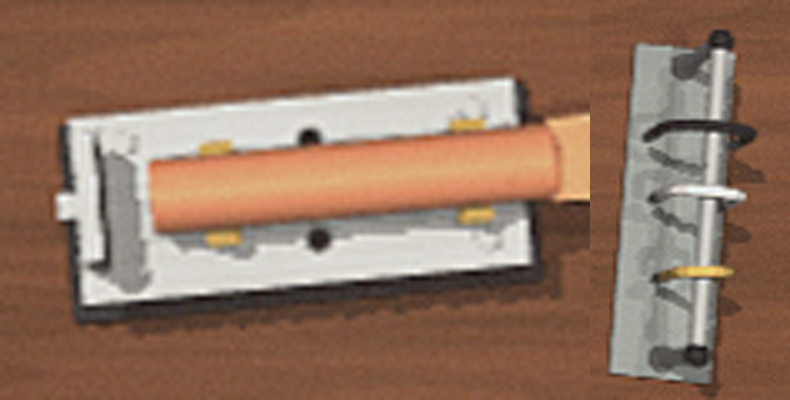

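The crop shows the plate with both holes at crop (310,138) and (319,238), which is image (322,247.6) and (323.8,267.6). The silver U-bolt is the middle one on the rail. Next I'll work out the terminal frame.

```bash
python3 - <<'E'
from h import *
z=np.load('top1.npz');p,d=z['p'],z['d'];g=cv2.cvtColor(p,cv2.COLOR_RGB2GRAY)
def dark(u,v):
    w=g[v-4:v+5,u-4:u+5].astype(float);wt=np.clip(110-w,0,None);yy,xx=np.mgrid[v-4:v+5,u-4:u+5]
    return [(wt*xx).sum()/wt.sum(),(wt*yy).sum()/wt.sum()]
hp=[dark(322,247),dark(324,268)];print(hp)
h=plane('top',hp,.065);m=h.mean(0);v=h[0]-h[1];print(h,m,np.linalg.norm(v),np.degrees(np.arctan2(v[1],v[0])))
X=cloud('top',d);hsv=cv2.cvtColor(p,cv2.COLOR_RGB2HSV)
M=(hsv[...,0]<16)&(hsv[...,1]>90)&(hsv[...,2]>120)&(X[...,2]>.07)&(X[...,2]<.13)
M[:230]=0;M[290:]=0;M[:,:260]=0;M[:,400:]=0
q=X[M];th=np.arctan2(v[1],v[0])
for th in (th,np.radians(7.3)):
    R=np.array([[np.cos(th),np.sin(th)],[-np.sin(th),np.cos(th)]])
    l=(q[:,:2]-m[:2])@R.T;print(np.degrees(th),l.min(0),l.max(0));
    for a in(-.13,-.1,-.05,0,.04): k=abs(l[:,1]-a)<.01;print(a,l[k,0].min(),l[k,0].max(),q[k,2].max())
    pe=m[:2]+R.T@[0,l[:,1].min()];print('palm_end',pe,'end', m[:2]+R.T@[0,l[:,1].max()],'seat z',m)
s=arm.read_state();print(Rq(s['orientation']).round(3))
E
```

```text
[[np.float64(321.38157894736844), np.float64(247.1169590643275)], [np.float64(323.34435575826683), np.float64(267.21778791334094)]]
[[0.55527495 0.02029643 0.065     ]
 [0.50680295 0.01518865 0.065     ]] [0.53103895 0.01774254 0.065     ] 0.04874037120834055 6.015394190073734
6.015394190073734 [-0.02138742 -0.16236577] [0.01922151 0.07572429]
-0.13 -0.02138741872614978 0.018336339141532453 0.10366396953663304
-0.1 -0.018394374948088307 0.015679775817509293 0.11657260298762928
-0.05 -0.01832878471829401 0.01563780684261825 0.11674847616284256
0 -0.018296061469910967 0.01679106572184849 0.11711762430808736
0.04 -0.01673112653282366 0.01574786022142355 0.11751767886524145
palm_end [ 0.54805418 -0.14372921] end [0.52310337 0.09304988] seat z [0.53103895 0.01774254 0.065     ]
7.300000000000001 [-0.02488629 -0.16271114] [0.0181016  0.07585403]
-0.13 -0.024437361747203297 0.016526694332890265 0.10366396953663304
-0.1 -0.020822458178810163 0.013474950344952724 0.11657260298762928
-0.05 -0.01953730564218536 0.014553595750039056 0.11674847616284256
0 -0.01845103563620329 0.016869720786262882 0.11711762430808736
0.04 -0.015993564877662854 0.01678146918881951 0.11751767886524145
palm_end [ 0.55171378 -0.14364973] end [0.52140059 0.09298174] seat z [0.53103895 0.01774254 0.065     ]
[[-0.973  0.233 -0.   ]
 [ 0.233  0.973 -0.001]
 [ 0.    -0.001 -1.   ]]
```

```bash
cat >> h.py <<'E'
def go(x,y,z,yaw=None):
    "cm to go in current tool axes; wz to bring tool y to heading yaw (deg)"
    s=arm.read_state();R=Rq(s['orientation']);dl=R.T@(np.array([x,y,z])-s['tool_pos'])*100
    a=np.degrees(np.arctan2(R[1,1],R[0,1]))
    print('t',round(s['t'],2),'pos',s['tool_pos'].round(4),'heading',a.round(2),'tilt',R[:2,2].round(4),'q',s['q'].round(2),'F',s['contact_force'].round(1),'gap',round(s['finger_gap'],4))
    print('shift cm',dl.round(2),'' if yaw is None else 'wz %.3f'%-np.radians(yaw-a))
E
python3 -m crank '[{"hand":-1,"wz":-0.12},{"hand":-1,"wz":-0.12},{"hand":-1,"wz":-0.1}]' 60
python3 -c "from h import *;go(.549,-.19,.20,96)"
```

```text
t 0.1 pos [0.1221 0.5104 0.2309] heading 76.55 tilt [-0.0004 -0.0009] q [ 1.18  0.26 -0.05  1.26 -0.    1.42] F [-0.1  0.8 -0.5] gap 0.0852
shift cm [-57.82 -58.18   3.13] wz -0.340schema error: expected keys hand, tx, ty, tz, wx, wy, wz
```

```bash

python3 -m crank '[{"hand":-1,"tx":0,"ty":0,"tz":0,"wx":0,"wy":0,"wz":-0.12},{"hand":-1,"tx":0,"ty":0,"tz":0,"wx":0,"wy":0,"wz":-0.12},{"hand":-1,"tx":0,"ty":0,"tz":0,"wx":0,"wy":0,"wz":-0.1}]' 60
python3 -c "from h import *;go(.549,-.19,.20,96)"
```

```text
t: 0.4
tool_pos: [0.1221, 0.5104, 0.231]
orientation: [-0.0, -0.055, 0.998, -0.0]
contact_force: [-0.6, 0.2, -0.0]
finger_gap: 0.0443
gripper_force: 0.0
t 0.4 pos [0.1221 0.5104 0.231 ] heading 96.3 tilt [-0.0003 -0.0006] q [ 1.18  0.26 -0.05  1.26  0.    1.07] F [-0.6  0.2 -0. ] gap 0.0443
shift cm [-34.74 -74.31   3.13] wz 0.005
```

```bash

R='[{"hand":-1,"tx":-1.7,"ty":-3.7,"tz":0,"wx":0,"wy":0,"wz":0},{"hand":-1,"tx":-1.7,"ty":-3.7,"tz":0,"wx":0,"wy":0,"wz":0},{"hand":-1,"tx":-1.7,"ty":-3.7,"tz":0,"wx":0,"wy":0,"wz":0},{"hand":-1,"tx":-1.7,"ty":-3.7,"tz":0,"wx":0,"wy":0,"wz":0},{"hand":-1,"tx":-1.7,"ty":-3.7,"tz":0,"wx":0,"wy":0,"wz":0}]'; true
python3 -m crank '[{"hand":-1,"tx":-1.7,"ty":-3.7,"tz":0,"wx":0,"wy":0,"wz":0},{"hand":-1,"tx":-1.7,"ty":-3.7,"tz":0,"wx":0,"wy":0,"wz":0},{"hand":-1,"tx":-1.7,"ty":-3.7,"tz":0,"wx":0,"wy":0,"wz":0},{"hand":-1,"tx":-1.7,"ty":-3.7,"tz":0,"wx":0,"wy":0,"wz":0},{"hand":-1,"tx":-1.7,"ty":-3.7,"tz":0,"wx":0,"wy":0,"wz":0}]' >/dev/null
python3 -m crank '[{"hand":-1,"tx":-1.7,"ty":-3.7,"tz":0,"wx":0,"wy":0,"wz":0},{"hand":-1,"tx":-1.7,"ty":-3.7,"tz":0,"wx":0,"wy":0,"wz":0},{"hand":-1,"tx":-1.7,"ty":-3.7,"tz":0,"wx":0,"wy":0,"wz":0},{"hand":-1,"tx":-1.7,"ty":-3.7,"tz":0,"wx":0,"wy":0,"wz":0},{"hand":-1,"tx":-1.7,"ty":-3.7,"tz":0,"wx":0,"wy":0,"wz":0}]' >/dev/null
python3 -m crank '[{"hand":-1,"tx":-1.7,"ty":-3.7,"tz":0,"wx":0,"wy":0,"wz":0},{"hand":-1,"tx":-1.7,"ty":-3.7,"tz":0,"wx":0,"wy":0,"wz":0},{"hand":-1,"tx":-1.7,"ty":-3.7,"tz":0,"wx":0,"wy":0,"wz":0},{"hand":-1,"tx":-1.7,"ty":-3.7,"tz":0,"wx":0,"wy":0,"wz":0},{"hand":-1,"tx":-1.7,"ty":-3.7,"tz":0,"wx":0,"wy":0,"wz":0}]' >/dev/null
python3 -m crank '[{"hand":-1,"tx":-1.7,"ty":-3.7,"tz":0,"wx":0,"wy":0,"wz":0},{"hand":-1,"tx":-1.7,"ty":-3.7,"tz":0,"wx":0,"wy":0,"wz":0},{"hand":-1,"tx":-1.7,"ty":-3.7,"tz":0,"wx":0,"wy":0,"wz":0},{"hand":-1,"tx":-1.7,"ty":-3.7,"tz":0,"wx":0,"wy":0,"wz":0},{"hand":-1,"tx":-1.7,"ty":-3.7,"tz":0,"wx":0,"wy":0,"wz":0}]' >/dev/null
python3 - <<'E'
from h import *
go(.549,-.19,.20,96); shot('wrist','w1.png')
E
```

```text
t 2.4 pos [ 0.5385 -0.1912  0.231 ] heading 96.01 tilt [-0.0004  0.0002] q [-0.48  0.34  0.07  1.3   0.   -0.59] F [1.3 0.8 0.7] gap 0.0002
shift cm [-1.06  0.01  3.1 ] wz 0.000
```

View pics/w1.png

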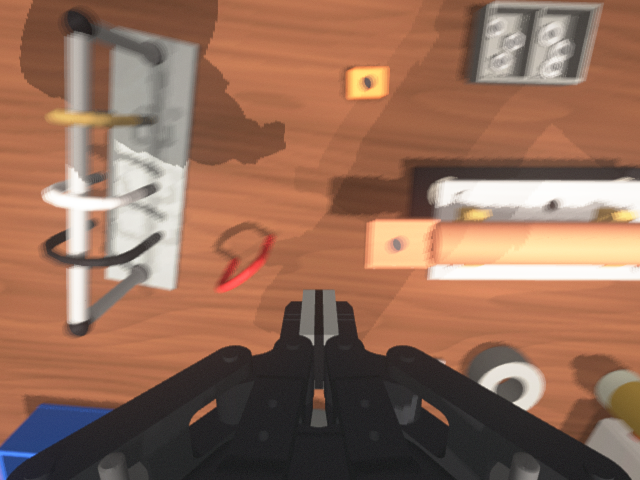

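The wrist view shows the palm end face at column 366, rows 218–268. The rail is at left with brass (row 118), silver (row 195) and black (row 245); the red decoy lies flat near (245,265). I'll measure the palm and the silver bolt from this view.

```bash
python3 - <<'E'
from h import *
s,p,d=shot('wrist'); np.savez('w1.npz',p=p,d=d); X=cloud('wrist',d,s)
print('palm', plane('wrist',[[365,219],[366,268],[365.5,243.5]],.099,s).round(4))
hsv=cv2.cvtColor(p,cv2.COLOR_RGB2HSV)
P=X[200:290,355:640];H=hsv[200:290,355:640];M=(H[...,0]<16)&(H[...,1]>90)&(H[...,2]>120)&(P[...,2]>.08)&(P[...,2]<.13)
q=P[M];print(q.min(0),q.max(0)); 
w=X[170:225,35:165];hh=hsv[170:225,35:165]
k=(w[...,2]>.06)&(w[...,2]<.14)&((w[...,2]>.124)|(abs(w[...,1]+.357)>.012))&(hh[...,1]<60)&(hh[...,2]>110)
q=w[k];print('silver',k.sum(),q.min(0),q.max(0))
c=q[:,:2].mean(0);vt=np.linalg.svd(q[:,:2]-c,full_matrices=False)[2][0];print(c,vt,np.degrees(np.arctan2(vt[1],vt[0])))
for y in np.arange(-.40,-.31,.008):
  kk=abs(q[:,1]-y)<.004
  if kk.any(): print(y.round(3),q[kk].mean(0).round(4),q[kk,2].max().round(4),kk.sum())
go(.550,-.17,.078,96)
E
```

```text
palm [[ 0.5317 -0.1603  0.099 ]
 [ 0.5724 -0.1536  0.099 ]
 [ 0.5516 -0.157   0.099 ]]
[ 0.50495787 -0.14796568  0.08037314] [0.56734724 0.05695997 0.11313281]
silver 1207 [ 0.5229183  -0.38730337  0.06033126] [ 0.53623271 -0.33310119  0.13034932]
[ 0.52898996 -0.35452752] [0.12102861 0.99264902] 83.04852953114062
-0.384 [ 0.5252 -0.3827  0.1029] 0.1202 164
-0.376 [ 0.5262 -0.3761  0.1221] 0.1269 104
-0.368 [ 0.5277 -0.3677  0.127 ] 0.1302 120
-0.36 [ 0.5288 -0.36    0.1276] 0.1303 134
-0.352 [ 0.5299 -0.3523  0.1264] 0.1303 149
-0.344 [ 0.5305 -0.343   0.1197] 0.1258 142
-0.336 [ 0.5308 -0.3363  0.0971] 0.119 394
t 2.5 pos [ 0.5395 -0.1932  0.2298] heading 95.87 tilt [-0.0008 -0.0001] q [-0.49  0.35  0.07  1.3  -0.   -0.59] F [-0.6  1.7 -0.9] gap -0.0002
shift cm [-1.29  2.21 15.18] wz -0.002
```

```bash

python3 -m crank '[{"hand":-1,"tx":-0.3,"ty":0,"tz":3,"wx":0,"wy":0,"wz":0},{"hand":-1,"tx":-0.3,"ty":0,"tz":3,"wx":0,"wy":0,"wz":0},{"hand":-1,"tx":-0.3,"ty":0,"tz":3,"wx":0,"wy":0,"wz":0},{"hand":-1,"tx":-0.3,"ty":0,"tz":3,"wx":0,"wy":0,"wz":0},{"hand":-1,"tx":0,"ty":0,"tz":3,"wx":0,"wy":0,"wz":0}]' >/dev/null
python3 -m crank '[{"hand":-1,"tx":0,"ty":0,"tz":0.2,"wx":0,"wy":0,"wz":0},{"hand":-1,"tx":0,"ty":0.5,"tz":0,"wx":0,"wy":0,"wz":0},{"hand":-1,"tx":0,"ty":0.5,"tz":0,"wx":0,"wy":0,"wz":0},{"hand":-1,"tx":0,"ty":0,"tz":0,"wx":0,"wy":0,"wz":0}]'
python3 - <<'E'
from h import *
go(.549,-.13,.078,96)
s,p,d=shot('wrist');shot('wrist','w2.png')
E
```

```text
t: 3.4
tool_pos: [0.5494, -0.1779, 0.0808]
orientation: [0.001, -0.053, 0.999, -0.0]
contact_force: [-0.6, 0.9, 0.1]
finger_gap: -0.0
gripper_force: 0.0
t 3.4 pos [ 0.5494 -0.1779  0.0808] heading 96.07 tilt [ 0.0018 -0.0007] q [-0.45  0.43 -0.21  0.92  0.   -0.56] F [-0.6  0.9  0.1] gap -0.0
shift cm [-0.47  4.76  0.28] wz 0.001
```

View pics/w2.png

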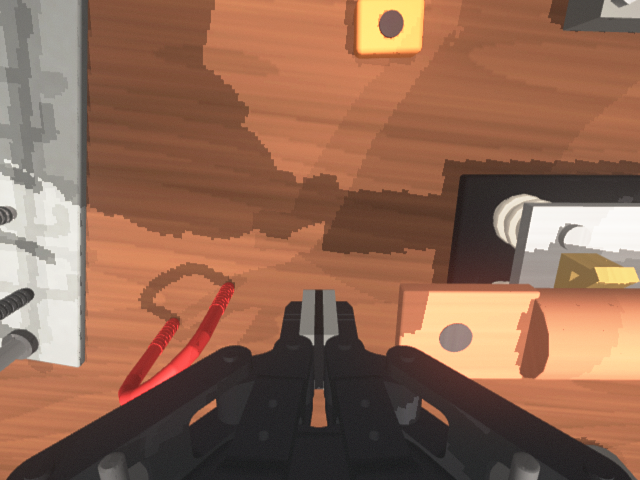

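The wrist view shows the fingertips at cols 302–336 and the palm edge at col 400, about 25 mm apart and level with each other. Next is the push.

```bash

python3 -m crank '[{"hand":-1,"tx":0,"ty":0.5,"tz":0,"wx":0,"wy":0,"wz":0},{"hand":-1,"tx":0,"ty":0.4,"tz":0,"wx":0,"wy":0,"wz":0},{"hand":-1,"tx":0,"ty":0.4,"tz":0,"wx":0,"wy":0,"wz":0},{"hand":-1,"tx":0,"ty":0.3,"tz":0,"wx":0,"wy":0,"wz":0},{"hand":-1,"tx":0,"ty":0.3,"tz":0,"wx":0,"wy":0,"wz":0}]'
python3 -m crank '[{"hand":-1,"tx":0,"ty":0.3,"tz":0,"wx":0,"wy":0,"wz":0},{"hand":-1,"tx":0,"ty":0.3,"tz":0,"wx":0,"wy":0,"wz":0},{"hand":-1,"tx":0,"ty":0.3,"tz":0,"wx":0,"wy":0,"wz":0}]'
python3 -m crank '[{"hand":-1,"tx":0,"ty":0.3,"tz":0,"wx":0,"wy":0,"wz":0},{"hand":-1,"tx":0,"ty":0.3,"tz":0,"wx":0,"wy":0,"wz":0},{"hand":-1,"tx":0,"ty":0.3,"tz":0,"wx":0,"wy":0,"wz":0}]'
```

```text
t: 4.0
tool_pos: [0.5469, -0.1594, 0.0793]
orientation: [-0.0, -0.053, 0.999, -0.0]
contact_force: [0.3, -4.8, -0.5]
finger_gap: 0.0001
gripper_force: 2.5
t: 4.3
tool_pos: [0.546, -0.1506, 0.0793]
orientation: [0.0, -0.052, 0.999, -0.0]
contact_force: [0.1, -4.5, -1.0]
finger_gap: -0.0002
gripper_force: 2.4
t: 4.6
tool_pos: [0.545, -0.1414, 0.0793]
orientation: [0.0, -0.053, 0.999, -0.0]
contact_force: [0.0, -4.6, 0.1]
finger_gap: 0.0004
gripper_force: 2.5
```

```bash

python3 -m crank '[{"hand":-1,"tx":0,"ty":0.15,"tz":0,"wx":0,"wy":0,"wz":0},{"hand":-1,"tx":0,"ty":0.15,"tz":0,"wx":0,"wy":0,"wz":0}]'|egrep 'pos|cont'
python3 -m crank '[{"hand":-1,"tx":0,"ty":0.15,"tz":0,"wx":0,"wy":0,"wz":0}]'|egrep 'pos|cont'
python3 -m crank '[{"hand":-1,"tx":0,"ty":0.15,"tz":0,"wx":0,"wy":0,"wz":0}]'|egrep 'pos|cont'
```

```text
tool_pos: [0.5447, -0.1385, 0.0793]
contact_force: [0.4, -5.1, -0.4]
tool_pos: [0.5446, -0.1371, 0.0793]
contact_force: [0.4, -5.2, 0.7]
tool_pos: [0.5446, -0.1368, 0.0795]
contact_force: [0.6, -19.1, -2.0]
```

The force rose from 5 N to 19 N with the palm end at y ≈ −0.122, where −0.1215 was expected, so the bar is home. I'll back off, rise and check.

```bash

python3 -m crank '[{"hand":-1,"tx":0,"ty":-0.5,"tz":0,"wx":0,"wy":0,"wz":0},{"hand":-1,"tx":0,"ty":-2,"tz":0,"wx":0,"wy":0,"wz":0},{"hand":-1,"tx":0,"ty":-2,"tz":-1,"wx":0,"wy":0,"wz":0},{"hand":0.3,"tx":0,"ty":-2,"tz":-4,"wx":0,"wy":0,"wz":0.1},{"hand":1,"tx":0,"ty":-2,"tz":-4,"wx":0,"wy":0,"wz":0.1}]' | egrep 'pos|cont'
python3 -m crank '[{"hand":1,"tx":0,"ty":-2,"tz":-3,"wx":0,"wy":0,"wz":0},{"hand":1,"tx":0,"ty":-2,"tz":0,"wx":0,"wy":0,"wz":0},{"hand":1,"tx":0,"ty":-2,"tz":0,"wx":0,"wy":0,"wz":0},{"hand":1,"tx":0,"ty":0,"tz":0,"wx":0,"wy":0,"wz":0}]' | egrep 'pos|cont'
python3 - <<'E'
from h import *
# after push: top + scene depth
s,p,d=shot('top','top2.png');np.savez('top2.npz',p=p,d=d)
s,p,d=shot('scene','scene2.png');np.savez('scene2.npz',p=p,d=d)
s,p,d=shot('wrist','w3.png');np.savez('w3.npz',p=p,d=d,pos=s['tool_pos'],o=s['orientation'])
go(.5285,-.3595,.2,84)
a=cv2.imread('pics/scene2.png')[150:310,200:420];a=cv2.resize(a,None,fx=2.5,fy=2.5)
b=cv2.imread('pics/w3.png')[:,150:550][::2,::2];c=np.zeros((400,200,3),np.uint8);c[:240]=b;cv2.imwrite('pics/mix.png',np.hstack([a,c]))
E
```

```text
tool_pos: [0.5506, -0.2201, 0.1697]
contact_force: [0.3, -1.0, 0.4]
tool_pos: [0.5449, -0.2817, 0.1977]
contact_force: [-1.2, -0.1, -0.3]
t 6.05 pos [ 0.5452 -0.2794  0.1982] heading 84.57 tilt [-0.0015  0.0016] q [-0.61  0.43  0.11  1.26  0.   -0.51] F [-0.6  0.5 -0.1] gap 0.085
shift cm [ 0.9  -8.13 -0.19] wz 0.010
```

View pics/mix.png

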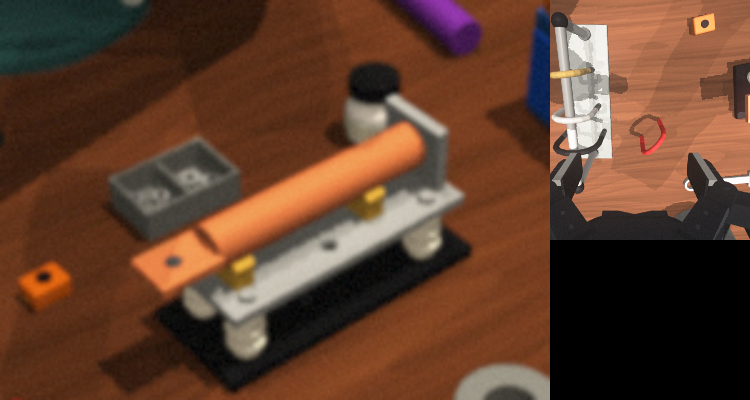

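The bar is home against the stop and the clutter hasn't moved. I'll go over the silver U-bolt and take a closer measurement.

```bash

python3 -m crank '[{"hand":1,"tx":0.3,"ty":-2,"tz":0,"wx":0,"wy":0,"wz":0},{"hand":1,"tx":0.3,"ty":-2,"tz":0,"wx":0,"wy":0,"wz":0},{"hand":1,"tx":0.3,"ty":-2,"tz":0,"wx":0,"wy":0,"wz":0.02},{"hand":1,"tx":0,"ty":-2,"tz":0,"wx":0,"wy":0,"wz":0},{"hand":1,"tx":0,"ty":0,"tz":0,"wx":0,"wy":0,"wz":0}]' | egrep 'pos|cont'
python3 - <<'E'
from h import *
s,p,d=shot('wrist','w4.png');np.savez('w4.npz',p=p,d=d)
X=cloud('wrist',d,s);go(.5285,-.3595,.16,83.5)
hsv=cv2.cvtColor(p,cv2.COLOR_RGB2HSV)
k=(X[...,2]>.124)&(X[...,2]<.134)&(abs(X[...,0]-.528)<.02)&(abs(X[...,1]+.36)<.03)
q=X[k];c=q.mean(0);f=np.polyfit(q[:,1],q[:,0],1);print('crown',k.sum(),c,q.min(0),q.max(0),'heading',90-np.degrees(np.arctan(f[0])))
E
```

```text
tool_pos: [0.5283, -0.361, 0.1987]
contact_force: [0.4, 0.7, 0.2]
t 6.6 pos [ 0.5285 -0.3598  0.1988] heading 83.35 tilt [-0.0003  0.0004] q [-0.73  0.47  0.19  1.29  0.   -0.61] F [ 0.5 -0.  -0.1] gap 0.0852
shift cm [-0.    0.03  3.88] wz -0.003
crown 515 [ 0.52871055 -0.36177974  0.12662911] [ 0.52436311 -0.37800666  0.12400478] [ 0.53400056 -0.344139    0.12981951] heading 84.35234733582855
```

View pics/w4.png

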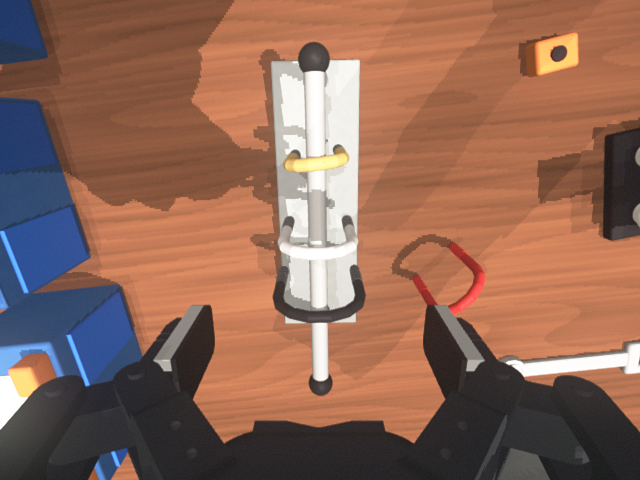

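The view shows silver centred between the open fingers, with its bow at row 245, cols 280–356. Both neighbouring bolts are clear of the fingers' path. Now I'll descend and grip.

```bash

python3 -m crank '[{"hand":1,"tx":0,"ty":-0.15,"tz":2.5,"wx":0,"wy":0,"wz":-0.01},{"hand":1,"tx":0,"ty":0,"tz":2.5,"wx":0,"wy":0,"wz":0},{"hand":1,"tx":0,"ty":0,"tz":2.5,"wx":0,"wy":0,"wz":0},{"hand":1,"tx":0,"ty":0,"tz":2.5,"wx":0,"wy":0,"wz":0},{"hand":1,"tx":0,"ty":0,"tz":2,"wx":0,"wy":0,"wz":0}]' | egrep 'pos|cont'
python3 -m crank '[{"hand":0.4,"tx":0,"ty":0,"tz":0,"wx":0,"wy":0,"wz":0},{"hand":0.4,"tx":0,"ty":0,"tz":0,"wx":0,"wy":0,"wz":0}]' 30
python3 -m crank '[{"hand":0.2,"tx":0,"ty":0,"tz":0,"wx":0,"wy":0,"wz":0},{"hand":0.2,"tx":0,"ty":0,"tz":0,"wx":0,"wy":0,"wz":0},{"hand":0.2,"tx":0,"ty":0,"tz":0,"wx":0,"wy":0,"wz":0}]' 30
python3 -c "
from h import *
go(.5285,-.3595,.16,83.5)
shot('wrist','w5.png')"
```

```text
tool_pos: [0.5284, -0.3594, 0.0779]
contact_force: [0.4, -0.2, -0.6]
t: 7.3
tool_pos: [0.5287, -0.3599, 0.0798]
orientation: [-0.0, 0.052, 0.999, 0.0]
contact_force: [-0.2, -0.5, 0.4]
finger_gap: 0.0603
gripper_force: 0.0
t: 7.6
tool_pos: [0.529, -0.3606, 0.0803]
orientation: [0.001, 0.052, 0.999, -0.001]
contact_force: [0.5, -0.5, 4.9]
finger_gap: 0.0547
gripper_force: 31.9
t 7.6 pos [ 0.529  -0.3606  0.0803] heading 84.0 tilt [ 0.0015 -0.0011] q [-0.73  0.53 -0.03  1.    0.   -0.62] F [ 0.5 -0.5  4.9] gap 0.0547
shift cm [ 0.05  0.09 -7.97] wz 0.009
```

View pics/w5.png

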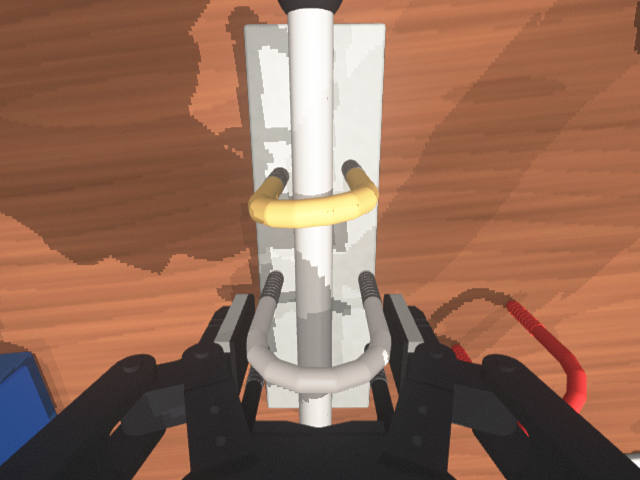

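Silver is held between both pads (gap 55 mm) and upright. I'll lift it straight up, clear of the rail.

```bash

python3 -m crank '[{"hand":0.2,"tx":0,"ty":0,"tz":-0.3,"wx":0,"wy":0,"wz":0},{"hand":0.2,"tx":0,"ty":0,"tz":-1,"wx":0,"wy":0,"wz":0},{"hand":0.2,"tx":0,"ty":0,"tz":-1.5,"wx":0,"wy":0,"wz":0},{"hand":0.2,"tx":0,"ty":0,"tz":-2,"wx":0,"wy":0,"wz":0},{"hand":0.2,"tx":0,"ty":0,"tz":-2,"wx":0,"wy":0,"wz":0}]' 45| egrep 'pos|cont|gap'
python3 -m crank '[{"hand":0.2,"tx":0,"ty":0,"tz":-2,"wx":0,"wy":0,"wz":0},{"hand":0.2,"tx":0,"ty":0,"tz":-2,"wx":0,"wy":0,"wz":0},{"hand":0.2,"tx":0,"ty":0,"tz":-1,"wx":0,"wy":0,"wz":0},{"hand":0.2,"tx":0,"ty":0,"tz":-0.5,"wx":0,"wy":0,"wz":0},{"hand":0.2,"tx":0,"ty":0,"tz":0,"wx":0,"wy":0,"wz":0}]' | egrep 'pos|cont|gap'
python3 - <<'E'
from h import *
go(.529,.017,.20,6)
s,p,d=shot('wrist','w6.png');X=cloud('wrist',d,s);R=Rq(s['orientation']);L=(X-s['tool_pos'])@R
# in tool frame: near points, between fingers
k=(abs(L[...,1])<.031)&(abs(L[...,0])<.04)&(L[...,2]>-.06)&(L[...,2]<.06)&(d>0);k[350:]&=True
for zc in np.arange(-.05,.06,.01):
  for sg in(-1,0,1):
    m=k&(abs(L[...,2]-zc)<.005)&((abs(L[...,1]-sg*.024)<.009) if sg else (abs(L[...,1])<.012))
    if m.sum()>5:print(round(zc,2),sg,m.sum(),np.median(L[m],0).round(4),L[m].min(0).round(4),L[m].max(0).round(4))
E
```

```text
tool_pos: [0.5283, -0.3601, 0.1485]
contact_force: [0.4, 0.7, -0.9]
finger_gap: 0.0539
tool_pos: [0.5285, -0.3603, 0.2024]
contact_force: [0.6, 0.2, -1.5]
finger_gap: 0.0538
t 8.65 pos [ 0.5285 -0.3603  0.2024] heading 83.99 tilt [ 0.0002 -0.0002] q [-0.73  0.47  0.2   1.3  -0.   -0.62] F [ 0.6  0.2 -1.5] gap 0.0538
shift cm [ 3.9  37.53  0.24] wz 1.361
-0.05 -1 271 [ 0.0124 -0.0291 -0.0515] [ 0.0073 -0.031  -0.055 ] [ 0.0135 -0.0252 -0.0452]
-0.05 0 1212 [ 0.0005  0.0002 -0.0467] [-0.0044 -0.0116 -0.0492] [ 0.0042  0.0118 -0.045 ]
-0.05 1 219 [ 0.0124  0.0294 -0.0516] [ 0.0064  0.0263 -0.055 ] [ 0.0133  0.031  -0.045 ]
-0.04 -1 1193 [ 0.0025 -0.0267 -0.04  ] [-0.011 -0.031 -0.045] [ 0.0128 -0.015  -0.035 ]
-0.04 0 766 [ 0.0026 -0.0007 -0.0435] [-0.0052 -0.012  -0.045 ] [ 0.0042  0.012  -0.0375]
-0.04 1 1207 [ 0.0025  0.0273 -0.04  ] [-0.0114  0.015  -0.045 ] [ 0.0126  0.031  -0.035 ]
-0.03 -1 931 [ 0.0026 -0.0265 -0.0307] [-0.0109 -0.031  -0.035 ] [ 0.0123 -0.0154 -0.025 ]
-0.03 1 906 [ 0.0028  0.0273 -0.0305] [-0.0112  0.0155 -0.035 ] [ 0.0124  0.031  -0.025 ]
-0.02 -1 574 [ 0.003 
[... 501 characters left out ...]
.0282 0.0049]
0.01 -1 217 [ 0.0022 -0.0218  0.0091] [-0.0031 -0.0275  0.005 ] [ 0.0038 -0.0187  0.015 ]
0.01 1 206 [0.0027 0.0238 0.0094] [-0.0024  0.0205  0.005 ] [0.0041 0.0288 0.0149]
0.02 -1 160 [ 0.0024 -0.0216  0.0202] [-0.0026 -0.0271  0.0151] [ 0.0039 -0.0185  0.0249]
0.02 1 156 [0.0027 0.024  0.0196] [-0.0013  0.0206  0.0151] [0.0042 0.029  0.025 ]
0.03 -1 139 [ 0.0024 -0.0216  0.03  ] [-0.0021 -0.0266  0.0251] [ 0.0038 -0.0183  0.035 ]
0.03 1 130 [0.0028 0.024  0.0294] [-0.0017  0.0207  0.025 ] [0.0039 0.0292 0.035 ]
0.04 -1 17 [ 0.0024 -0.0212  0.0375] [-0.0014 -0.0245  0.0352] [ 0.003  -0.0189  0.0386]
0.04 1 13 [0.003  0.0245 0.0355] [0.0012 0.0218 0.0351] [0.0033 0.0269 0.0366]
```

View pics/w6.png

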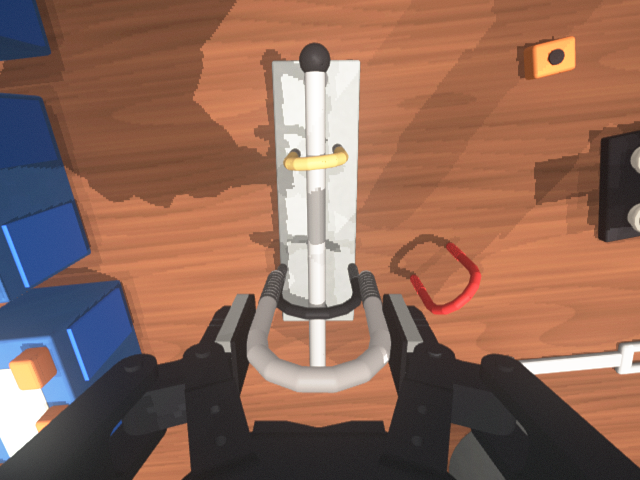

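The U-bolt hangs square in the hand: tool-frame crown top at z −49 mm, tips at +39 mm, legs centred at x≈0, y≈+1 mm. Brass and black are still on the rail. I'll turn the hand by −1.78 rad and carry it over the terminal.

```bash

python3 -m crank '[{"hand":0.2,"tx":0,"ty":0,"tz":0,"wx":0,"wy":0,"wz":-0.08},{"hand":0.2,"tx":0,"ty":0,"tz":0,"wx":0,"wy":0,"wz":-0.148},{"hand":0.2,"tx":0,"ty":0,"tz":0,"wx":0,"wy":0,"wz":-0.148},{"hand":0.2,"tx":0,"ty":0,"tz":0,"wx":0,"wy":0,"wz":-0.148},{"hand":0.2,"tx":0,"ty":0,"tz":0,"wx":0,"wy":0,"wz":-0.148}]' | egrep 'pos|gap'
python3 -m crank '[{"hand":0.2,"tx":0,"ty":0,"tz":0,"wx":0,"wy":0,"wz":-0.148},{"hand":0.2,"tx":0,"ty":0,"tz":0,"wx":0,"wy":0,"wz":-0.148},{"hand":0.2,"tx":0,"ty":0,"tz":0,"wx":0,"wy":0,"wz":-0.148},{"hand":0.2,"tx":0,"ty":0,"tz":0,"wx":0,"wy":0,"wz":-0.148},{"hand":0.2,"tx":0,"ty":0,"tz":0,"wx":0,"wy":0,"wz":-0.148}]' | egrep 'pos|gap'
python3 -m crank '[{"hand":0.2,"tx":0,"ty":0,"tz":0,"wx":0,"wy":0,"wz":-0.148},{"hand":0.2,"tx":0,"ty":0,"tz":0,"wx":0,"wy":0,"wz":-0.148},{"hand":0.2,"tx":0,"ty":0,"tz":0,"wx":0,"wy":0,"wz":-0.07},{"hand":0.2,"tx":0,"ty":0,"tz":0,"wx":0,"wy":0,"wz":0}]' | egrep 'pos|gap'
python3 -c "
from h import *
go(.530,.0,.20,186)"
```

```text
tool_pos: [0.5281, -0.36, 0.2011]
finger_gap: 0.0539
tool_pos: [0.5282, -0.36, 0.2011]
finger_gap: 0.0544
tool_pos: [0.5282, -0.36, 0.2013]
finger_gap: 0.0541
t 10.1 pos [ 0.5282 -0.36    0.2013] heading -174.07 tilt [-0.0012  0.0011] q [-0.73  0.47  0.2   1.3  -0.   -2.4 ] F [-0.5 -0.2 -1.7] gap 0.0541
shift cm [-35.79  -3.9    0.16] wz -6.284
```

```bash

python3 -m crank '[{"hand":0.2,"tx":-1.2,"ty":-0.2,"tz":0,"wx":0,"wy":0,"wz":0},{"hand":0.2,"tx":-2.5,"ty":-0.3,"tz":0,"wx":0,"wy":0,"wz":0},{"hand":0.2,"tx":-2.5,"ty":-0.3,"tz":0,"wx":0,"wy":0,"wz":0},{"hand":0.2,"tx":-2.5,"ty":-0.3,"tz":0,"wx":0,"wy":0,"wz":0},{"hand":0.2,"tx":-2.5,"ty":-0.3,"tz":0,"wx":0,"wy":0,"wz":0}]' | egrep 'pos|gap'
python3 -m crank '[{"hand":0.2,"tx":-2.5,"ty":-0.3,"tz":0,"wx":0,"wy":0,"wz":0},{"hand":0.2,"tx":-2.5,"ty":-0.3,"tz":0,"wx":0,"wy":0,"wz":0},{"hand":0.2,"tx":-2.5,"ty":-0.3,"tz":0,"wx":0,"wy":0,"wz":0},{"hand":0.2,"tx":-2.5,"ty":-0.3,"tz":0,"wx":0,"wy":0,"wz":0},{"hand":0.2,"tx":-2.5,"ty":-0.3,"tz":0,"wx":0,"wy":0,"wz":0}]' | egrep 'pos|gap'
python3 -m crank '[{"hand":0.2,"tx":-2.5,"ty":-0.3,"tz":0,"wx":0,"wy":0,"wz":0},{"hand":0.2,"tx":-2.5,"ty":-0.3,"tz":0,"wx":0,"wy":0,"wz":0},{"hand":0.2,"tx":-2.5,"ty":-0.3,"tz":0,"wx":0,"wy":0,"wz":0},{"hand":0.2,"tx":-2.5,"ty":-0.3,"tz":0,"wx":0,"wy":0,"wz":0},{"hand":0.2,"tx":-2.5,"ty":-0.3,"tz":0,"wx":0,"wy":0,"wz":0}]' | egrep 'pos|gap'
python3 -m crank '[{"hand":0.2,"tx":-1.3,"ty":-0.2,"tz":0,"wx":0,"wy":0,"wz":0},{"hand":0.2,"tx":0,"ty":0,"tz":0,"wx":0,"wy":0,"wz":0},{"hand":0.2,"tx":0,"ty":0,"tz":0,"wx":0,"wy":0,"wz":0}]' | egrep 'pos|gap'
python3 - <<'E'
from h import *
go(.530,.017,.20,186)
s,p,d=shot('wrist','w7.png');np.savez('w7.npz',p=p,d=d,pos=s['tool_pos'],o=s['orientation'])
E
```

```text
tool_pos: [0.5306, -0.2455, 0.202]
finger_gap: 0.0535
tool_pos: [0.5326, -0.1197, 0.2021]
finger_gap: 0.054
tool_pos: [0.5345, 0.0061, 0.2021]
finger_gap: 0.0545
tool_pos: [0.5358, 0.0174, 0.2022]
finger_gap: 0.0543
t 11.9 pos [0.5358 0.0174 0.2022] heading -174.15 tilt [-0.0001 -0.0002] q [-0.12  0.29 -0.09  1.19 -0.   -1.79] F [ 0.5  0.2 -0.7] gap 0.0543
shift cm [-0.02  0.58  0.22] wz -6.286
```

View pics/w7.png

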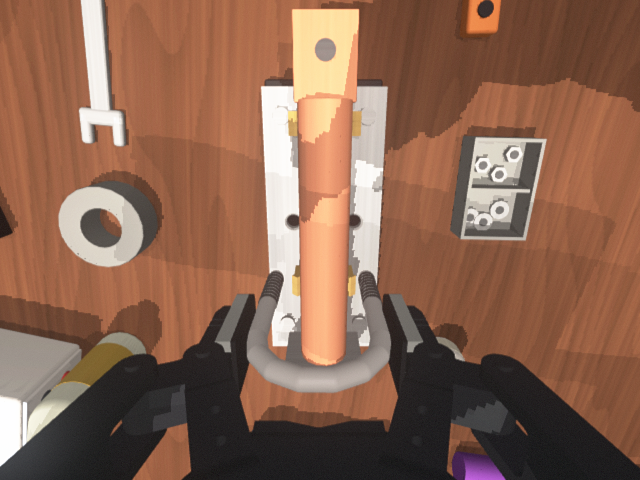

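The view shows the holes at (293,221) and (355,221), the bar between them with its end at the stop face, and the U-bolt square above. Next I'll get the offset in tool axes.

```bash
cat > off.py <<'E'
import sys
from h import *
def meas(p,s,d,guess):
    g=cv2.cvtColor(p,cv2.COLOR_RGB2GRAY);X=cloud('wrist',d,s);hsv=cv2.cvtColor(p,cv2.COLOR_RGB2HSV);R=Rq(s['orientation'])
    out=[]
    for u,v in guess:
        m=np.zeros_like(g);w=np.s_[v-14:v+15,u-14:u+15];m[w]=(g[w]<90)&(hsv[w][...,1]<110)
        n,l,st,ce=cv2.connectedComponentsWithStats(m);i=1+np.argmin(np.hypot(*(ce[1:]-[u,v]).T)+1000*(st[1:,4]<15))
        print('blob',st[i],ce[i].round(1))
        x,y,w_,h_,_=st[i];px=np.array([[x,y+h_/2-.5],[x+w_-1,y+h_/2-.5],[x+w_/2-.5,y],[x+w_/2-.5,y+h_-1]])
        q=(plane('wrist',px,.065,s)-s['tool_pos'])@R*1000;print('L,R,top,bottom tool mm',q[:,:2].round(1).tolist())
    k=(abs(X[...,2]-.065)<.004)&(hsv[...,1]<50)&(hsv[...,2]>120);k[:90]=0;k[345:]=0;k[:,:255]=0;k[:,400:]=0
    cop=(hsv[...,0]<16)&(hsv[...,1]>90)&(X[...,2]>.098)&(X[...,2]<.125);cop[:100]=0;cop[:,:270]=0;cop[:,380:]=0;cop[350:]=0
    q=(X[cop]-s['tool_pos'])@R*1000
    for a in range(-60,150,30):
        j=abs(q[:,0]-a)<4
        if j.sum()>20:print('bar at x',a,'y',q[j,1].min().round(1),q[j,1].max().round(1),'mid',((q[j,1].min()+q[j,1].max())/2).round(1),'ztop',X[cop][j,2].max().round(4))
E
python3 - <<'E'
from off import *
z=np.load('w7.npz');s=dict(tool_pos=z['pos'],orientation=z['o'])
meas(z['p'],s,z['d'],[(293,221),(355,221)])
E
```

```text
blob [287 215  12  11 108] [293.  220.1]
L,R,top,bottom tool mm [[2.2, -24.5], [2.2, -15.7], [6.3, -20.0], [-2.0, -20.2]]
blob [350 215  10  11  95] [354.  220.1]
L,R,top,bottom tool mm [[2.2, 25.5], [2.2, 32.7], [6.3, 29.0], [-2.0, 29.3]]
bar at x -60 y -12.8 21.4 mid 4.3 ztop 0.1135
bar at x -30 y -12.3 21.4 mid 4.6 ztop 0.1134
bar at x 0 y -12.6 21.4 mid 4.4 ztop 0.1136
bar at x 30 y -12.9 21.4 mid 4.2 ztop 0.1141
bar at x 60 y -12.3 21.2 mid 4.4 ztop 0.1141
bar at x 90 y -13.8 23.5 mid 4.8 ztop 0.1117
```

```bash

python3 -m crank '[{"hand":0.2,"tx":0.1,"ty":0.33,"tz":1,"wx":0,"wy":0,"wz":0},{"hand":0.2,"tx":0,"ty":0,"tz":1.5,"wx":0,"wy":0,"wz":0},{"hand":0.2,"tx":0,"ty":0,"tz":1.5,"wx":0,"wy":0,"wz":0},{"hand":0.2,"tx":0,"ty":0,"tz":0,"wx":0,"wy":0,"wz":0},{"hand":0.2,"tx":0,"ty":0,"tz":0,"wx":0,"wy":0,"wz":0}]' | egrep 'pos|gap|cont'
python3 - <<'E'
from off import *
go(.530,.017,.20,186)
s,p,d=shot('wrist','w8.png');np.savez('w8.npz',p=p,d=d,pos=s['tool_pos'],o=s['orientation'])
c,R,o=cam('wrist',s);T=Rq(s['orientation'])
# predicted hole pixels: tool (1,-24+1..)
Rt=R.T
g=[]
for y in(-.023,.025):
    P=np.array(s['tool_pos'])+T@[.001,y,0];P[2]=.065;q=Rt@(P-o);g.append((int(c['cx']+c['fx']*q[0]/q[2]),int(c['cy']+c['fy']*q[1]/q[2])))
print(g);meas(p,s,d,g)
a=p[g[0][1]-70:g[0][1]+130,210:430,::-1];cv2.imwrite('pics/w8c.png',cv2.resize(a,None,fx=3,fy=3))
E
```

```text
tool_pos: [0.5325, 0.0157, 0.1622]
contact_force: [0.3, 0.3, 0.1]
finger_gap: 0.0543
t 12.45 pos [0.5325 0.0157 0.1622] heading -174.18 tilt [-0.0006  0.    ] q [-0.12  0.31 -0.18  1.09 -0.   -1.8 ] F [0.3 0.3 0.1] gap 0.0543
shift cm [-0.16  0.23 -3.78] wz -6.286
[(284, 236), (353, 236)]
blob [278 232  12  12 124] [283.9 237.2]
L,R,top,bottom tool mm [[0.6, -27.5], [0.6, -19.9], [4.6, -23.6], [-3.4, -23.8]]
blob [349 231  12  13 126] [353.8 237. ]
L,R,top,bottom tool mm [[1.0, 21.6], [1.0, 29.2], [5.3, 25.2], [-3.4, 25.5]]
bar at x -60 y -16.3 17.9 mid 0.8 ztop 0.1124
bar at x -30 y -16.3 17.9 mid 0.8 ztop 0.1133
bar at x 0 y -16.2 17.7 mid 0.8 ztop 0.1139
bar at x 30 y -16.5 18.1 mid 0.8 ztop 0.1137
bar at x 60 y -16.5 17.9 mid 0.7 ztop 0.1139
bar at x 90 y -16.7 20.3 mid 1.8 ztop 0.1127
```

View pics/w8c.png

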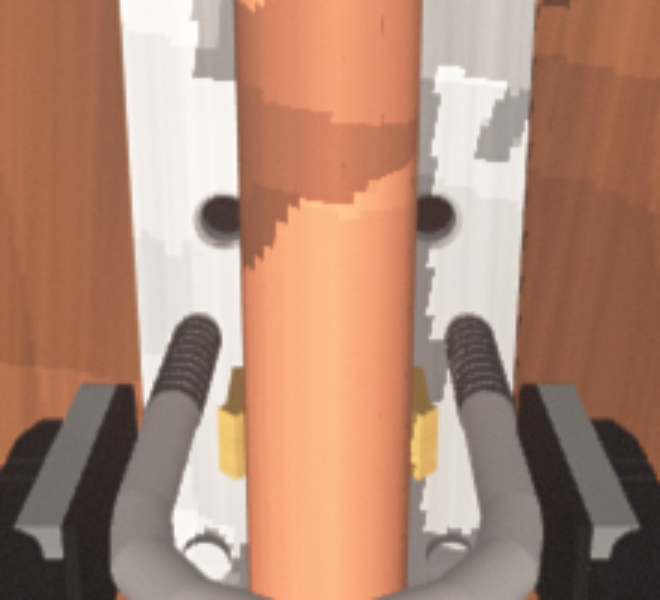

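The crop shows the holes with their chamfer rings at cols 220 and 435, evenly placed either side of the bar. The measured misfit is under 1 mm, so I'll nudge tx 0.05 and lower, watching the force.

```bash

python3 -m crank '[{"hand":0.2,"tx":0.05,"ty":0,"tz":1,"wx":0,"wy":0,"wz":0},{"hand":0.2,"tx":0,"ty":0,"tz":1.5,"wx":0,"wy":0,"wz":0},{"hand":0.2,"tx":0,"ty":0,"tz":1.5,"wx":0,"wy":0,"wz":0},{"hand":0.2,"tx":0,"ty":0,"tz":1.0,"wx":0,"wy":0,"wz":0},{"hand":0.2,"tx":0,"ty":0,"tz":0,"wx":0,"wy":0,"wz":0}]' | egrep 'pos|cont'
python3 -m crank '[{"hand":0.2,"tx":0,"ty":0,"tz":0.5,"wx":0,"wy":0,"wz":0},{"hand":0.2,"tx":0,"ty":0,"tz":0.3,"wx":0,"wy":0,"wz":0}]' | egrep 'pos|cont'
python3 -m crank '[{"hand":0.2,"tx":0,"ty":0,"tz":0.3,"wx":0,"wy":0,"wz":0}]' | egrep 'pos|cont'
python3 -m crank '[{"hand":0.2,"tx":0,"ty":0,"tz":0.3,"wx":0,"wy":0,"wz":0}]' | egrep 'pos|cont'
```

```text
tool_pos: [0.5321, 0.0157, 0.1111]
contact_force: [-0.3, -0.7, -0.3]
tool_pos: [0.5331, 0.0156, 0.1044]
contact_force: [-0.4, -0.5, -0.8]
tool_pos: [0.533, 0.0156, 0.1014]
contact_force: [0.4, -0.1, -1.7]
tool_pos: [0.5329, 0.0156, 0.0983]
contact_force: [-0.6, -0.0, -0.7]
```

No contact force with the tips 5 mm below the plate face, so both legs are in the holes.

```bash

python3 -m crank '[{"hand":0.2,"tx":0,"ty":0,"tz":0.4,"wx":0,"wy":0,"wz":0},{"hand":0.2,"tx":0,"ty":0,"tz":0.4,"wx":0,"wy":0,"wz":0}]' | egrep 'pos|cont'
python3 -m crank '[{"hand":0.2,"tx":0,"ty":0,"tz":0.4,"wx":0,"wy":0,"wz":0},{"hand":0.2,"tx":0,"ty":0,"tz":0.4,"wx":0,"wy":0,"wz":0}]' | egrep 'pos|cont'
python3 -m crank '[{"hand":0.2,"tx":0,"ty":0,"tz":0.4,"wx":0,"wy":0,"wz":0},{"hand":0.2,"tx":0,"ty":0,"tz":0.2,"wx":0,"wy":0,"wz":0},{"hand":0.2,"tx":0,"ty":0,"tz":0,"wx":0,"wy":0,"wz":0}]' | egrep 'pos|cont'
python3 - <<'E'
from h import *
s,p,d=shot('wrist','w9.png');X=cloud('wrist',d,s);L=(X-s['tool_pos'])@Rq(s['orientation'])
m=(abs(L[...,1]-.001)<.006)&(abs(L[...,0])<.006)&(L[...,2]<-.03)&(L[...,2]>-.06);print(m.sum(),np.percentile(X[m][:,2],[50,90,98]))
E
```

```text
tool_pos: [0.5328, 0.0157, 0.09]
contact_force: [-0.8, 0.0, -0.2]
tool_pos: [0.5327, 0.0157, 0.0819]
contact_force: [0.4, 0.2, -1.3]
tool_pos: [0.5326, 0.0157, 0.076]
contact_force: [0.2, 0.0, -0.6]
1736 [0.11993097 0.12347802 0.12419085]
```

```bash

python3 -m crank '[{"hand":0.2,"tx":0,"ty":0,"tz":0.15,"wx":0,"wy":0,"wz":0},{"hand":0.2,"tx":0,"ty":0,"tz":0,"wx":0,"wy":0,"wz":0}]' | egrep 'pos|cont'
python3 -m crank '[{"hand":0.2,"tx":0,"ty":0,"tz":0.1,"wx":0,"wy":0,"wz":0},{"hand":0.2,"tx":0,"ty":0,"tz":0,"wx":0,"wy":0,"wz":0}]' | egrep 'pos|cont'
python3 -m crank '[{"hand":0.2,"tx":0,"ty":0,"tz":0.05,"wx":0,"wy":0,"wz":0},{"hand":0.2,"tx":0,"ty":0,"tz":0,"wx":0,"wy":0,"wz":0}]' | egrep 'pos|cont'
```

```text
tool_pos: [0.5328, 0.0156, 0.0748]
contact_force: [0.1, 0.9, 0.3]
tool_pos: [0.5327, 0.0157, 0.0737]
contact_force: [-0.2, 0.1, -0.4]
tool_pos: [0.5328, 0.0156, 0.0733]
contact_force: [0.4, -0.5, -0.6]
```

```bash

python3 -m crank '[{"hand":0.2,"tx":0,"ty":0,"tz":0.05,"wx":0,"wy":0,"wz":0},{"hand":0.2,"tx":0,"ty":0,"tz":0,"wx":0,"wy":0,"wz":0}]' | egrep 'pos|cont'
python3 -m crank '[{"hand":0.2,"tx":0,"ty":0,"tz":0.05,"wx":0,"wy":0,"wz":0},{"hand":0.2,"tx":0,"ty":0,"tz":0,"wx":0,"wy":0,"wz":0}]' | egrep 'pos|cont'
python3 -m crank '[{"hand":0.2,"tx":0,"ty":0,"tz":0.05,"wx":0,"wy":0,"wz":0},{"hand":0.2,"tx":0,"ty":0,"tz":0,"wx":0,"wy":0,"wz":0}]' | egrep 'pos|cont'
```

```text
tool_pos: [0.5329, 0.0156, 0.0729]
contact_force: [-1.0, -0.1, 1.9]
tool_pos: [0.5329, 0.0156, 0.0727]
contact_force: [-3.0, -0.0, 6.6]
tool_pos: [0.533, 0.0156, 0.0726]
contact_force: [-4.2, -0.1, 13.8]
```

The bow is resting on the bar: force rises to 14 N at TCP z 0.0727, where about 0.072 was predicted. I'll ease off and release slowly.

```bash

python3 -m crank '[{"hand":0.2,"tx":0,"ty":0,"tz":-0.07,"wx":0,"wy":0,"wz":0},{"hand":0.3,"tx":0,"ty":0,"tz":0,"wx":0,"wy":0,"wz":0},{"hand":0.4,"tx":0,"ty":0,"tz":0,"wx":0,"wy":0,"wz":0},{"hand":0.5,"tx":0,"ty":0,"tz":0,"wx":0,"wy":0,"wz":0},{"hand":0.7,"tx":0,"ty":0,"tz":0,"wx":0,"wy":0,"wz":0}]' 20
python3 -m crank '[{"hand":0.9,"tx":0,"ty":0,"tz":0,"wx":0,"wy":0,"wz":0},{"hand":0.9,"tx":0,"ty":0,"tz":0,"wx":0,"wy":0,"wz":0}]'
python3 -m crank '[{"hand":0.9,"tx":0,"ty":0,"tz":-1,"wx":0,"wy":0,"wz":0},{"hand":0.9,"tx":0,"ty":0,"tz":-2,"wx":0,"wy":0,"wz":0},{"hand":0.9,"tx":0,"ty":0,"tz":-3,"wx":0,"wy":0,"wz":0},{"hand":0.9,"tx":0,"ty":0,"tz":-4,"wx":0,"wy":0,"wz":0},{"hand":0.9,"tx":0,"ty":0,"tz":-3,"wx":0,"wy":0,"wz":0}]'
python3 -m crank '[{"hand":0.9,"tx":2,"ty":0,"tz":0,"wx":0,"wy":0,"wz":0},{"hand":0.9,"tx":2,"ty":0,"tz":0,"wx":0,"wy":0,"wz":0},{"hand":0.9,"tx":0,"ty":0,"tz":0,"wx":0,"wy":0,"wz":0},{"hand":0.9,"tx":0,"ty":0,"tz":0,"wx":0,"wy":0,"wz":0}]'
python3 - <<'E'
from h import *
s,p,d=shot('wrist','w10.png');X=cloud('wrist',d,s)
hsv=cv2.cvtColor(p,cv2.COLOR_RGB2HSV)
k=(X[...,2]>.116)&(X[...,2]<.135)&(hsv[...,1]<60)&(abs(X[...,0]-.532)<.035)&(abs(X[...,1]-.016)<.03)
q=X[k];print(k.sum(),q.mean(0),q.min(0),q.max(0));f=np.polyfit(q[:,0],q[:,1],1);print('heading',np.degrees(np.arctan(f[0])))
_,t,_=shot('scene');a=cv2.resize(t[150:310,200:420],(440,320));a2=cv2.resize(p[40:360,180:460],(280,320));b=cv2.resize(t[240:420,60:240],(240,240))
c=np.zeros((560,720,3),np.uint8);c[:320,:440]=a;c[:320,440:]=a2;c[320:,:240]=b;cv2.imwrite('pics/end.png',c[:,:,::-1])
E
```

```text
t: 15.85
tool_pos: [0.5328, 0.0156, 0.0724]
orientation: [0.0, 0.742, -0.67, -0.0]
contact_force: [0.8, 0.0, -0.5]
finger_gap: 0.0723
gripper_force: 0.0
t: 16.05
tool_pos: [0.5328, 0.0157, 0.0724]
orientation: [0.0, 0.742, -0.67, -0.0]
contact_force: [0.2, 0.2, -0.5]
finger_gap: 0.0812
gripper_force: 0.0
t: 16.55
tool_pos: [0.5328, 0.0157, 0.2054]
orientation: [-0.0, 0.742, -0.67, 0.001]
contact_force: [-0.3, 0.5, -0.4]
finger_gap: 0.0809
gripper_force: 0.0
t: 16.95
tool_pos: [0.5368, -0.0242, 0.2029]
orientation: [-0.0, 0.742, -0.67, 0.0]
contact_force: [0.1, 0.0, -0.3]
finger_gap: 0.0811
gripper_force: 0.0
408 [0.5316045  0.015996   0.11854284] [0.51569684 0.01176763 0.11600409] [0.54698925 0.02149051 0.12198928]
heading 5.776100167171162
```

View pics/end.png

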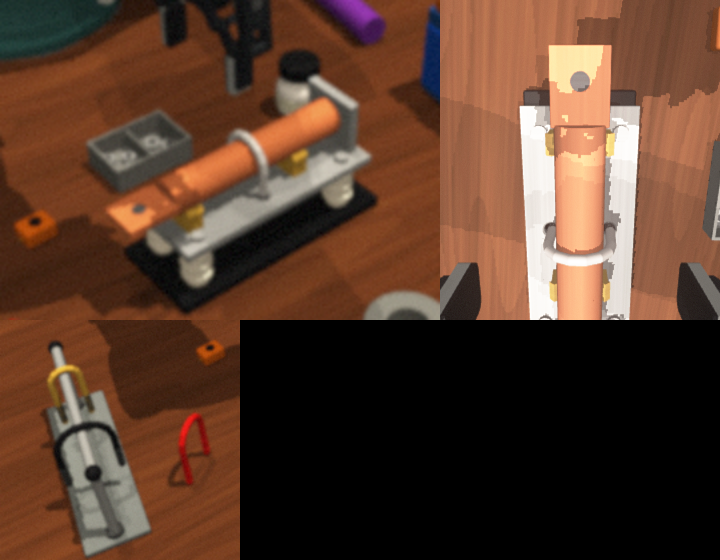

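The final view shows the U-bolt upright astride the bar: crown at 0.122 m, heading 5.8° against the bar's ~6°, with both legs through the plate. The bar is against the stop, brass and black are still hanging, and the hand is clear. I'm handing it in.

```bash
python3 -c "
from bench import arm
print(arm.finish_job())"
```

```text
the job is handed in; nothing more can be done
None
```

The job is handed in at about 17 s: the copper bar is home against the stop and the silver U-bolt is seated upright astride it with both legs through the plate, while the brass and black U-bolts still hang and I saw nothing else moved.

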